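Raise the riveting-press table to its stop and let the pawl catch

TASK

Set the working height of the small riveting press: raise its table until the pawl has caught the highest notch that the stop collar clamped on the column lets it reach, ease the weight onto the pawl and let go. The copper lid stays standing in the middle of the table; do not let the table drop, do not push the collar along the column, and leave the tin, the hammer and the caddy beside the press where they are.

Things in the scene. Friction and masses are not known exactly. Their poses are not given: they have to be found in the camera images.
- press: Small grey bench riveting press, bolted down. Origin on the bench directly under the ram; x runs from its front (robot side) to its column, so it stands turned by its yaw. Base plate 250 x 150 x 18 mm, from x = -110 to +140 mm; square steel column 36 mm, axis at x = +85 mm, with a fixed rack of notches 22 mm apart on its right (-y) side.
- head_front (a point): Middle of the lower front edge of the press's overhanging head: 89 mm in front of the ram axis, 272 mm above the bench. The head is 88 mm wide (boss and hand lever on the right to y = -85 mm), its top at 357 mm, ram and lever to 460 mm. It stands over the grip, so the grip is reached only from the front, with the tool leaning back towards the robot.
- table_grip (a point): Point on the centre line of the wooden lifting grip: a level bar, 60 mm long along the press's x, 20 mm wide, 24 mm high, sticking out of the front of the press table. It reaches 25 mm further forward than this point; a 30 mm wide bracket begins 35 mm behind. The point is 86 mm above the bench in the lowest notch (the start), 91 mm in front of the ram axis.
- table: The press table (plate 130 mm wide) with its carriage, 0.5 to 0.8 kg. It slides straight up and down on the column with about 2 N of drag; only the pawl holds it up, nothing holds it down. The frame has the press's axes; its origin is at the press's origin in the lowest notch and rises with the table.
- stop_stud (a point): Top of the 14 mm steel stud on the table's carriage, which meets the stop collar when the table is raised. It moves with the table; 131 mm above the bench in the lowest notch.
- stop_face (a point): Point on the underside of the stop collar, straight above the stud. The collar is a steel block 84 x 80 x 24 mm clamped on the column; it slips if pushed with about 45 N. Its height less that of stop_stud is the travel left: 30 to 85 mm at the start, which holds one to three notches. The pawl drops in once the table is lifted 4 to 5 mm above where it will rest.
- pawl (a joint): Angle (rad) of the pawl, the dark pivoting catch with a thumb tail on the carriage's right side. About 0 when its nose is in a notch; it swings out to about 0.3 as it rides over each tooth while the table rises, then springs back to 0. It also reads 0 while the table is still a little above the ledge on which the nose will rest.
- lid: Copper caddy lid, 67 mm across and 32 mm high, standing loose, closed end up, on a dark disc (80 mm) in the middle of the table under the ram; 0.09 kg. Origin under its centre, 100 mm above the bench at the start. It clears the ram even at the collar's highest setting.
- tin: Flat closed yellow tin 66 x 94 x 25 mm lying to the right of the press; origin under its centre. Bystander.
- hammer: Planishing hammer lying to the left of the press, about along the press's x, 248 mm long along its own y, head 89 mm wide at its +y end (away from the robot), 26 mm high; origin under its centre. Bystander.
- caddy: Closed copper caddy, 66 mm across and 58 mm high, standing to the left in front of the press; origin under its centre. Bystander.

How it is judged:
At the end, for the whole second after the job is handed in: The table is at rest on its pawl (angle below 0.06 rad) in the highest notch it can reach: under 28 mm of travel left below the collar (a notch is 22 mm, and the pawl needs 4 to 5 mm more to drop in). The lid stands upright on the table within 20 mm of its middle (z of stop_face in the frame of stop_stud below 0.028 m and value of joint pawl below 0.06 rad and linear speed of table below 0.01 m/s and horizontal distance between lid and table below 0.02 m and angle between lid's own z axis and vertical below 0.15 rad and z of lid in the frame of table between 0.095 and 0.106 m); the robot touches nothing.
It fails at once if the table dropped or was thrown (moved faster than 0.25 m/s) (linear speed of table above 0.25 m/s).
It fails at once if the stop collar was pushed along the column by more than 3 mm (distance of stop_face from where it was at the start of the episode above 0.003 m).
It fails at once if the tin was moved more than 20 mm (distance of tin from where it was at the start of the episode above 0.02 m).
It fails at once if the hammer was moved more than 20 mm (distance of hammer from where it was at the start of the episode above 0.02 m).
It fails at once if the caddy was moved more than 20 mm (distance of caddy from where it was at the start of the episode above 0.02 m).
It also fails if it takes over 38 s, if anything falls off the work surface, if the arm or the gripper's body presses on something with over 40 N, if the wrist force passes 120 N, or if a joint passes its speed limit or range.

ROBOT

A 6-joint arm with a two-finger parallel gripper is mounted at the origin on a cart in front of the work surface, level with it; the furniture and walls round the work are solid. World frame = base frame: x ahead of the robot, y to its left, z up, the work surface at z = 0. Lengths are in m, angles in rad, forces in N, time in s.
With the tool pointing down it reaches from about 0.35 to 0.975 m from the base axis. Payload 4.9 kg.
Tool frame: the origin (TCP) lies at the very end of the fingers, on their centre line; the grasp point (between the pads) lies 19 mm behind it; z points along the fingers, y is the line along which they close (so a half turn about z gives the same grasp; the last joint's range is limited). The gripper opens to 85 mm and grips with 20 to 120 N. Pads are 22 mm wide; open, the fingers measure 114 mm over their backs; the gripper's body (76 mm by 85 mm) begins 54 mm behind the grasp point. The pads swing forward as they close: fully open they stand 13 mm farther back than shut.
Start: joints at [-0.119, 0.053, 1.613, -0, 1.476, -0.119], TCP at [0.625, 0, 0.231] pointing down, gripper open.
Joint ranges: [-3.01, 3.01], [-1.01, 2.22], [0.06, 2.58], [-1.02, 4.17], [0.09, 2.62], [-3.14, 3.14]. Speed limits (rad/s): [2.57, 2.57, 3.14, 3.14, 3.14, 3.14].

INTERFACE

Orientations are given as a unit quaternion [w, x, y, z].
In Python, from plant import * gives the robot as it stands.
- The arm moves only by the tool jog_arm, never from a script. Its argument "moves" is a list that holds one entry, the list of rows, each a list of 7 numbers: the finger opening in cm, from 0 to 8.54, then the shift along the tool's x, y, z in cm, then the turn, a rotation vector about the tool's x, y, z in rad. A call has 1 to 20 rows; each row shifts and turns the commanded pose from where the row before left it, along the tool's axes as they then stand; what a row does not reach is not made up. A row lasts 1/12 s, in which the tool goes at most 41.7 mm and 7.16 degrees, less where a joint would pass 70% of its speed; a pose out of reach is approached as far as the arm can. A call is refused whole if a number of a shift passes 4.17 or a number of a turn 0.125, either way. A call with a gripper value outside its range is refused whole. The fingers move at their own pace and stop on an object; the grip force is fixed at half the most. Time passes only in rows, so rows that do not move let the fingers close. It gives the time, the measured TCP pose, the force, the opening and the grip force at its end, in the units of the state.
- state(): the state, without advancing time (a new reading comes with each control period).
- grab_frame(name): name is "scene" or "top" or "wrist"; returns a dict with "color" (480x640x3 uint8, blue, green, red), "depth" (480x640 float32, m along the optical axis (not along the pixel's ray), 0 where there is no reading), "fx", "fy", "cx", "cy" (pixels), "k1" (the pictures are not rectified: a ray, as slopes to the right and down, at radius r is drawn at 1 + k1 r^2 times it, then the intrinsics apply), "R" (3x3) and "t" (3): a world point X has camera coordinates R X + t. Camera axes: x right, y down, z forward; pixel columns grow to the right and rows downward; lengths in m; the calibration is good to about 2 mm. A picture is of the moment at which its call begins.
- job_done(): hands the job in; it is judged then, once.
Trained networks look in a picture, given as the dict that the camera call returned (one of the last four; its "shot" number tells which), for a name from the list of things; names that differ only in an ending like _2 or _b are one class to them, and where a whole thing is asked for, a point or a joint stands for the part that bears it (a point fixed in the world has none). Each returns a list of dicts, best first, with "p" (0 to 1); they miss things now and then, are a little off and sometimes report something else, mostly with a low value. They report only what shows in the picture. A call takes as long as a camera call.
- recognise(name, picture): "rect" ([centre column, centre row, width, height] in pixels, round what is visible of it).
- regions_of(name, picture): "pixels" (480x640 bool, what is visible of it) and "rect" ([centre column, centre row, width, height] in pixels, round what is visible of it).
The state is a dict: "time": time; "joint_pos": joint angles; "joint_vel": joint speeds; "joint_efforts": joint torques, N m; "tool_pos": TCP position; "tool_rot": TCP orientation; "contact_force": force on the tool from outside, world axes, zero at the start; "ft_torque": the same for the moment, N m; "gripper_width": opening from 0.0 (shut) to 1.0 (fully open); "grasp_force": force on a finger pad.
Only numpy, scipy, OpenCV 4.12 (cv2) and the standard library are available. Lean on these libraries where they do the work, as an engineer would, in place of code of your own. Each camera call takes 0.05 s, during which the arm holds its last target. There are 200 camera calls.

## Working session

There is one attempt and no reset: what is moved stays moved. The work goes in short steps, Python scripts to look and compute and a tool call to move; the robot and the scene stay as the last step left them, time stands still between calls to the robot, and variables do not carry over. Pictures are saved under pics/ and viewed, at most 10 in all, crops included, and the job is handed in when it is done.

Besides the shell and the picture viewer there is one more tool, called after "Request:" by a JSON object that holds its "method" and its "body". jog_arm: Moves the arm, as the interface text tells. Its arguments: {"type":"object","properties":{"moves":{"type":"array"}},"required":["moves"]}

```bash
mkdir -p pics
cat > h.py <<'E'
from plant import *
import numpy as np, cv2
def pts(f,mask=None):
    v,u=np.nonzero((f["depth"]>0)&(mask if mask is not None else True))
    z=f["depth"][v,u]
    return deproj(f,u,v,z),u,v
def deproj(f,u,v,z):
    K=np.array([[f["fx"],0,f["cx"]],[0,f["fy"],f["cy"]],[0,0,1]])
    p=cv2.undistortPoints(np.stack([u,v],-1).astype(float).reshape(-1,1,2),K,np.array([f["k1"],0,0,0.]))[:,0]
    c=np.c_[p[:,0]*z,p[:,1]*z,z]
    return (c-f["t"])@f["R"]
def proj(f,X):
    c=np.asarray(X)@f["R"].T+f["t"]; s=c[:,:2]/c[:,2:]; s=s*(1+f["k1"]*(s**2).sum(1))[:,None]
    return s*[f["fx"],f["fy"]]+[f["cx"],f["cy"]]
E
python3 - <<'E'
from h import *
np.set_printoptions(precision=4,suppress=True)
ims=[]
for n in ["scene","top"]:
    f=grab_frame(n); cv2.imwrite(f"pics/{n}0.png",f["color"])
    print(n,f["fx"],f["k1"],-f["R"].T@f["t"])
    for o in ["press","table","table_grip","head_front","stop_face","stop_stud","pawl","lid","tin","hammer","caddy"]:
        try: r=regions_of(o,f)
        except Exception as e: print(o,e); continue
        for d in r[:2]:
            P,u,v=pts(f,d["pixels"])
            if len(P): print(o,round(d["p"],2),np.round(d["rect"]),np.median(P,0),P.min(0),P.max(0))
    np.savez(f"/tmp/{n}.npz",**{k:f[k] for k in f})
print(state())
E
```

```text
scene 494.33587826360275 -0.07924137675641314 [ 0.0444 -0.7579  0.6272]
press 0.96 [369. 214. 143. 250.] [ 0.6256 -0.1172  0.2127] [ 0.5072 -0.1944 -0.2712] [2.6964 2.3098 0.4582]
table 0.88 [365. 267. 115.  51.] [ 0.6442 -0.1182  0.0948] [ 0.5073 -0.1923 -0.0008] [0.7962 0.0684 0.1312]
table 0.26 [370. 215. 143. 252.] [ 0.6258 -0.1174  0.2134] [ 0.5072 -0.1944 -0.6845] [3.0942 1.979  0.4582]
table_grip 0.78 [367. 270. 115.  59.] [ 0.6469 -0.1172  0.0947] [ 0.5073 -0.1944 -0.0186] [0.9191 0.1184 0.1319]
head_front 0.88 [368. 215. 140. 249.] [ 0.6259 -0.1171  0.2105] [ 0.5072 -0.193  -0.2712] [2.6964 2.3098 0.4582]
stop_face 0.75 [392. 210.  55.  24.] [ 0.6815 -0.1194  0.2236] [ 0.6607 -0.1362  0.0274] [0.9276 0.2025 0.2303]
stop_stud 0.88 [368. 269. 117.  59.] [ 0.647  -0.1183  0.0948] [ 0.5073 -0.193  -0.0021] [0.8511 0.1186 0.1312]
pawl 0.72 [415. 268.  23.  19.] [ 0.6972 -0.1686  0.0991] [ 0.6833 -0.1944 -0.0009] [ 0.8344 -0.0797  0.1035]
lid 0.86 [356. 263.  32.  24.] [ 0.6091 -0.0939  0.1285] [ 0.5848 -0.1153  0.0992] [ 0.6507 -0.0483  0.1327]
tin 0.76 [410. 337.  62.  41.] [ 0.
[... 1791 characters left out ...]
1.  53.  59.] [0.6455 0.0732 0.0224] [ 0.5673  0.0571 -0.0003] [0.75   0.1002 0.0304]
caddy 0.86 [239. 301.  34.  40.] [0.4813 0.0876 0.0586] [ 0.4563  0.0615 -0.0027] [0.5566 0.1593 0.0655]
{'time': 1.2, 'joint_pos': array([-0.119 ,  0.0527,  1.6129,  0.    ,  1.476 , -0.119 ]), 'joint_vel': array([ 0.0009,  0.0009, -0.001 , -0.0001,  0.0012, -0.0004]), 'joint_efforts': array([  0.0005, -39.3686, -37.046 ,  -0.0001,   0.0005,  -0.    ]), 'tool_pos': array([0.625 , 0.    , 0.2313]), 'tool_rot': array([-0.    ,  0.7071,  0.7071, -0.    ]), 'contact_force': array([-1.0432, -0.6171,  0.1809]), 'ft_torque': array([0.0465, 0.0556, 0.0257]), 'grasp_force': 0.0, 'gripper_width': 1.0020190570320318}
```

```bash
python3 - <<'E'
import cv2,numpy as np
a=cv2.imread("pics/scene0.png")[70:370,230:480];b=cv2.imread("pics/top0.png")[70:370,220:470]
cv2.imwrite("pics/c0.png",np.hstack([cv2.resize(x,(400,480),interpolation=2) for x in (a,b)]))
E
python3 - <<'E'
import sys; sys.path.insert(0,'.')
import numpy as np,cv2
exec(open('h.py').read().replace('from plant import *',''))
np.set_printoptions(precision=4,suppress=True)
# yaw from vertical/horizontal planes: points by height; grip region
for n in ["scene","top"]:
    f=dict(np.load(f"/tmp/{n}.npz")); P,u,v=pts(f)
    m=(P[:,0]>.45)&(P[:,0]<.85)&(P[:,1]>-.3)&(P[:,1]<.03)
    for lo,hi in [(.350,.364),(.09,.106),(.225,.236),(.012,.023)]:
        q=P[m&(P[:,2]>lo)&(P[:,2]<hi)]
        r=cv2.minAreaRect((q[:,:2]*1000).astype(np.float32)); print(n,lo,len(q),np.round(r[0]),np.round(r[1]),r[2],np.median(q,0))
E
```

```text
scene 0.35 1681 [643. -88.] [138. 217.] 63.5059928894043 [ 0.616  -0.0922  0.3556]
scene 0.09 1729 [ 627. -108.] [132. 232.] 49.45215606689453 [ 0.6071 -0.1182  0.0949]
scene 0.225 486 [685. -96.] [ 74. 137.] 61.38425827026367 [ 0.6894 -0.1098  0.2286]
scene 0.012 3245 [ 591. -142.] [226. 284.] 50.58156204223633 [ 0.5893 -0.114   0.0177]
top 0.35 4271 [645. -81.] [138. 224.] 68.65257263183594 [ 0.6162 -0.0918  0.3581]
top 0.09 2514 [ 644. -100.] [168. 226.] 40.81995391845703 [ 0.604  -0.1064  0.0966]
top 0.225 81 [ 679. -118.] [15. 33.] 79.71485900878906 [ 0.6752 -0.1175  0.2301]
top 0.012 3293 [ 597. -137.] [207. 298.] 43.38681411743164 [ 0.5723 -0.1057  0.0194]
```

View pics/c0.png

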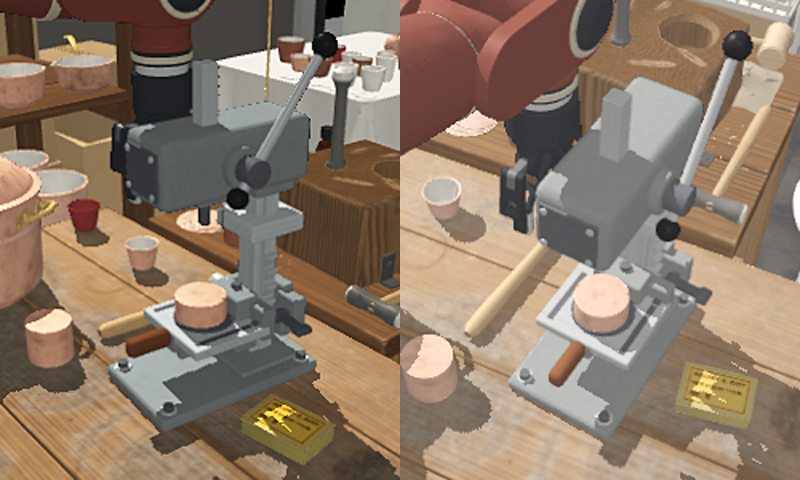

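```bash
cat > m.py <<'E'
import numpy as np,cv2
exec(open('h.py').read().replace('from plant import *',''))
np.set_printoptions(precision=4,suppress=True)
rng=np.random.default_rng(0)
def line(q,t=.0015):
    best=None
    for _ in range(800):
        a,b=q[rng.choice(len(q),2,False),:2]; d=b-a; L=np.hypot(*d)
        if L<.03: continue
        m=abs((q[:,:2]-a)@[-d[1]/L,d[0]/L])<t
        if best is None or m.sum()>best.sum(): best=m
    p=q[best,:2]; c=p.mean(0); w=np.linalg.svd(p-c,full_matrices=False)[2][0]
    return best,c,np.degrees(np.arctan2(w[1],w[0]))
for n in ["scene","top"]:
    f=dict(np.load(f"/tmp/{n}.npz")); P,u,v=pts(f)
    hsv=cv2.cvtColor(f["color"],cv2.COLOR_BGR2HSV)[v,u]; sat=hsv[:,1]
    B=(P[:,0]>.45)&(P[:,0]<.8)&(P[:,1]>-.25)&(P[:,1]<-.0)
    q=P[B&(P[:,2]>.285)&(P[:,2]<.345)]
    for k in range(2):
        m,c,a=line(q); print(n,"headface",m.sum(),c,a, "n.c",c@[-np.sin(np.radians(a)),np.cos(np.radians(a))]); q=q[~m]
    t=B&(P[:,2]>.122)&(P[:,2]<.137)&(sat>70)&(P[:,0]<.66)
    q=P[t]; print("lid",len(q),cv2.minEnclosingCircle((q[:,:2]*1000).astype(np.float32)),q.mean(0))
    g=B&(P[:,2]>.07)&(P[:,2]<.105)&(sat>110)&(hsv[:,2]<190)&(P[:,0]<.59)
    q=P[g]; print("grip",len(q),q.mean(0),q.min(0),q.max(0)); 
    if len(q)>10:
        q=q[q[:,2]>q[:,2].max()-.008]; c=q.mean(0);w=np.linalg.svd(q[:,:2]-c[:2],full_matrices=False)[2][0];print(c,np.degrees(np.arctan2(*w[::-1])),cv2.minAreaRect((q[:,:2]*1000).astype(np.float32)), np.median(u[g]),np.median(v[g]))
E
python3 m.py
```

```text
scene headface 1478 [ 0.6306 -0.1253] 174.29428696922594 n.c 0.06201275267937456
scene headface 485 [ 0.5362 -0.0753] 84.47752670810124 n.c -0.5409570792209493
lid 391 ((618.3057861328125, -80.25263214111328), 35.285308837890625) [ 0.6186 -0.0874  0.1293]
grip 331 [ 0.5353 -0.0776  0.09  ] [ 0.5073 -0.0864  0.0743] [ 0.5887 -0.0622  0.1034]
[ 0.5408 -0.0737  0.0971] 175.88078286053084 ((550.5511474609375, -74.67568969726562), (17.03140640258789, 75.59368133544922), 87.59070587158203) 322.0 283.0
top headface 858 [ 0.6233 -0.1248] 174.24702169525386 n.c 0.06173081498926153
top headface 768 [ 0.5383 -0.0733] 84.05191223982777 n.c -0.5430332895822206
lid 89 ((616.7879028320312, -82.60032653808594), 32.663482666015625) [ 0.5994 -0.0944  0.1268]
grip 294 [ 0.5358 -0.0744  0.0959] [ 0.5098 -0.0846  0.0814] [ 0.5682 -0.0622  0.1028]
[ 0.5391 -0.0735  0.0979] 172.66878234877998 ((539.9603271484375, -73.53295135498047), (17.69571304321289, 56.46535873413086), 84.7533187866211) 324.0 297.0
```

Request:
{"method": "jog_arm", "body": {"moves": [[[8.5,0,-3.7,0,0,0,0],[8.5,0,-3.7,0,0,0,0],[8.5,0,-3.7,0,0,0,0],[8.5,0,-3.7,0,0,0,0],[8.5,0,-3.7,0,0,0,0],[8.5,0,0,0,0,0,0.12],[8.5,0,0,0,0,0,0.12],[8.5,0,0,0,0,0,0.12],[8.5,0,0,0,0,0,0.12],[8.5,0,0,0,0,0,0.12],[8.5,0,0,0,0,0,0.12],[8.5,0,0,0,0,0,0.12],[8.5,0,0,0,0,0,0.12],[8.5,0,0,0,0,0,0.12],[8.5,0,0,0,0,0,0.12],[8.5,0,0,0,0,0,0.12],[8.5,0,0,0,0,0,0.12],[8.5,0,0,0,0,0,0.12],[8.5,0,0,0,0,0,0.11]]]}}

```text
time: 2.78
tool_pos: [0.44, -0.0, 0.2314]
tool_rot: [0.0, 0.999, -0.052, 0.0]
contact_force: [-1.0, -0.3, 0.3]
gripper_width: 0.993
grasp_force: 0.0
```

Request:
{"method": "jog_arm", "body": {"moves": [[[8.5,0,1,0,0,0.12,0],[8.5,0,1,0,0,0.12,0],[8.5,0,1,0,0,0.12,0],[8.5,0,1,0,0,0.12,0],[8.5,0,1,0,0,0.12,0],[8.5,0,1,0,0,0.12,0],[8.5,0,0.5,0,0,0.065,0],[8.5,0,0,0,0,0,0]]]}}

```text
time: 3.45
tool_pos: [0.4543, -0.0694, 0.2254]
tool_rot: [0.018, 0.926, -0.048, 0.374]
contact_force: [-0.7, -0.4, -0.7]
gripper_width: 0.994
grasp_force: 0.0
```

```bash
cat > d.py <<'E'
import sys
from plant import *
import numpy as np
from scipy.spatial.transform import Rotation as Ro
np.set_printoptions(precision=4,suppress=True)
s=state(); R=Ro.from_quat(np.roll(s["tool_rot"],-1)).as_matrix()
print(s["time"],s["joint_pos"],s["tool_pos"],s["contact_force"]); print(R)
for T in ([.4694,-.0658,.1443],[.5398,-.0728,.0736]): print("cm",R.T@(np.array(T)-s["tool_pos"])*100)
E
python3 d.py
```

```text
3.45 [-0.4737 -1.0093  2.4871  0.3175  0.9556  1.1116] [ 0.4543 -0.0694  0.2254] [-0.6954 -0.3887 -0.6721]
[[ 0.7151 -0.1011  0.6917]
 [-0.0749 -0.9949 -0.0681]
 [ 0.6951 -0.0031 -0.719 ]]
cm [-4.5864 -0.4883  6.8515]
cm [-4.414  -0.482  16.8518]
```

Request:
{"method": "jog_arm", "body": {"moves": [[[8.5,-0.8,-0.1,2,0,0.02,0],[8.5,-0.8,-0.1,2,0,0,0],[8.5,-0.8,-0.1,2,0,0,0],[8.5,-0.8,-0.1,2,0,0,0],[8.5,0,0,0,0,0,0]]]}}

```text
time: 3.87
tool_pos: [0.4887, -0.0663, 0.1466]
tool_rot: [0.017, 0.923, -0.045, 0.382]
contact_force: [-0.5, -0.5, -1.7]
gripper_width: 0.999
grasp_force: 0.0
```

```bash
python3 d.py
```

```text
3.8667 [-0.4162 -0.7737  2.5164  0.3679  0.6744  1.0502] [ 0.4887 -0.0663  0.1466] [-0.504  -0.4879 -1.6601]
[[ 0.7042 -0.096   0.7035]
 [-0.0703 -0.9954 -0.0654]
 [ 0.7065 -0.0034 -0.7077]]
cm [-1.5286  0.1398 -1.2012]
cm [-1.5173  0.1852  8.8005]
```

Request:
{"method": "jog_arm", "body": {"moves": [[[8.5,-0.5,0.05,1,0,0,0],[8.5,-0.5,0.05,1.5,0,0,0],[8.5,-0.5,0.05,1.5,0,0,0],[8.5,0,0,1.5,0,0,0],[8.5,0,0,1.5,0,0,0],[8.5,0,0,1,0,0,0],[8.5,0,0,0.8,0,0,0],[8.5,0,0,0,0,0,0]]]}}

```text
time: 4.53
tool_pos: [0.5431, -0.0741, 0.08]
tool_rot: [0.018, 0.921, -0.045, 0.386]
contact_force: [-0.4, 0.3, -0.3]
gripper_width: 0.996
grasp_force: 0.0
```

```bash
python3 d.py
python3 - <<'E'
from h import *
f=grab_frame("scene");g=grab_frame("wrist")
a=cv2.resize(f["color"][130:350,250:450],(440,480));b=cv2.resize(g["color"],(360,270))
c=np.zeros((480,800,3),np.uint8);c[:,:440]=a;c[:270,440:]=b;cv2.imwrite("pics/c1.png",c)
E
```

```text
4.5333 [-0.3729 -0.3931  2.4226  0.5413  0.389   0.868 ] [ 0.5431 -0.0741  0.08  ] [-0.3787  0.3164 -0.3226]
[[ 0.6978 -0.0966  0.7098]
 [-0.0688 -0.9953 -0.0678]
 [ 0.713  -0.0015 -0.7012]]
cm [-0.6165 -0.1258 -9.7949]
cm [-0.6966 -0.0982  0.2066]
```

View pics/c1.png

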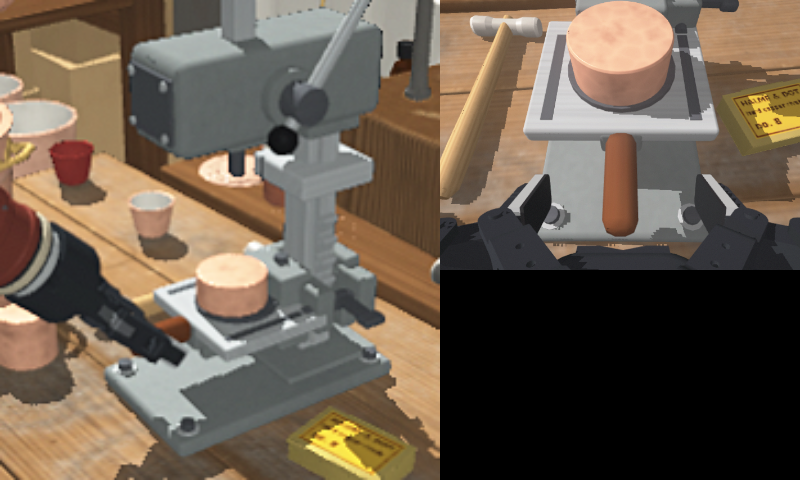

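Request:
{"method": "jog_arm", "body": {"moves": [[[8.5,-0.35,-0.05,0.1,0,0,0],[8.5,-0.35,-0.05,0.1,0,0,0],[8.5,0,0,0,0,0,0],[1.5,0,0,0,0,0,0],[1.5,0,0,0,0,0,0],[1.5,0,0,0,0,0,0],[1.5,0,0,0,0,0,0],[1.5,0,0,0,0,0,0],[1.5,0,0,0,0,0,0],[1.5,0,0,0,0,0,0],[1.5,0,0,0,0,0,0],[1.5,0,0,0,0,0,0]]]}}

```text
time: 5.63
tool_pos: [0.5384, -0.0723, 0.0723]
tool_rot: [0.018, 0.921, -0.045, 0.386]
contact_force: [-4.3, 5.9, 5.2]
gripper_width: 0.223
grasp_force: 58.8
```

```bash
python3 d.py
```

```text
5.6333 [-0.3729 -0.3911  2.4364  0.561   0.3765  0.8479] [ 0.5384 -0.0723  0.0723] [-4.2759  5.9366  5.1717]
[[ 0.6983 -0.0973  0.7092]
 [-0.0701 -0.9953 -0.0674]
 [ 0.7124 -0.0026 -0.7018]]
cm [ 0.2668  0.0085 -9.9905]
cm [0.1949 0.0392 0.011 ]
```

Request:
{"method": "jog_arm", "body": {"moves": [[[1.5,0.14,0,-0.14,0,0,0],[1.5,0.21,0,-0.21,0,0,0],[1.5,0.36,0,-0.35,0,0,0],[1.5,0.36,0,-0.35,0,0,0],[1.5,0.36,0,-0.35,0,0,0],[1.5,0.36,0,-0.35,0,0,0],[1.5,0.36,0,-0.35,0,0,0],[1.5,0.21,0,-0.21,0,0,0],[1.5,0.14,0,-0.14,0,0,0],[1.5,0,0,0,0,0,0],[1.5,0,0,0,0,0,0]]]}}

```text
time: 6.55
tool_pos: [0.5383, -0.0723, 0.1066]
tool_rot: [0.018, 0.921, -0.046, 0.386]
contact_force: [8.9, 4.3, -6.7]
gripper_width: 0.224
grasp_force: 62.4
```

```bash
python3 d.py
```

```text
6.55 [-0.3728 -0.4752  2.4246  0.4547  0.4604  0.9644] [ 0.5383 -0.0723  0.1066] [ 8.8532  4.3363 -6.7181]
[[ 0.6985 -0.0977  0.7089]
 [-0.0706 -0.9952 -0.0677]
 [ 0.7121 -0.0028 -0.7021]]
cm [-2.1742  0.0183 -7.5782]
cm [-2.242   0.0464  2.4234]
```

Request:
{"method": "jog_arm", "body": {"moves": [[[1.5,0.21,0,-0.21,0,0,0],[1.5,0.36,0,-0.35,0,0,0],[1.5,0.36,0,-0.35,0,0,0],[1.5,0.36,0,-0.35,0,0,0],[1.5,0.36,0,-0.35,0,0,0],[1.5,0.21,0,-0.21,0,0,0],[1.5,0,0,0,0,0,0],[1.5,0,0,0,0,0,0]]]}}

```text
time: 7.22
tool_pos: [0.5383, -0.0723, 0.1324]
tool_rot: [0.018, 0.921, -0.046, 0.386]
contact_force: [9.5, 4.1, -6.0]
gripper_width: 0.222
grasp_force: 62.7
```

```bash
python3 d.py
python3 - <<'E'
from h import *
np.set_printoptions(precision=4,suppress=True)
f=grab_frame("scene");cv2.imwrite("pics/s2.png",f["color"])
a=cv2.resize(f["color"][170:290,320:440],(600,600),interpolation=2);cv2.imwrite("pics/c2.png",a)
np.savez("/tmp/s2.npz",**{k:f[k] for k in f})
P,u,v=pts(f); B=(P[:,0]>.5)&(P[:,0]<.8)&(P[:,1]>-.2)&(P[:,1]<0)
h,e=np.histogram(P[B,2],bins=np.arange(.12,.25,.002)); print([(round(a,3),b) for a,b in zip(e,h) if b>40])
for o in ["stop_face","pawl","lid"]:
    for d in regions_of(o,f)[:1]: print(o,d["p"],d["rect"])
E
```

```text
7.2167 [-0.3728 -0.5291  2.4103  0.4019  0.5226  1.0244] [ 0.5383 -0.0723  0.1324] [ 9.5172  4.0595 -6.0295]
[[ 0.6986 -0.0978  0.7088]
 [-0.0707 -0.9952 -0.0676]
 [ 0.712  -0.0029 -0.7021]]
cm [-4.0144  0.0257 -5.7649]
cm [-4.0809  0.0546  4.2366]
[(np.float64(0.14), np.int64(51)), (np.float64(0.142), np.int64(74)), (np.float64(0.144), np.int64(94)), (np.float64(0.146), np.int64(92)), (np.float64(0.148), np.int64(93)), (np.float64(0.15), np.int64(137)), (np.float64(0.152), np.int64(447)), (np.float64(0.154), np.int64(399)), (np.float64(0.156), np.int64(149)), (np.float64(0.158), np.int64(143)), (np.float64(0.16), np.int64(104)), (np.float64(0.162), np.int64(95)), (np.float64(0.164), np.int64(110)), (np.float64(0.166), np.int64(105)), (np.float64(0.168), np.int64(103)), (np.float64(0.17), np.int64(116)), (np.float64(0.172), np.int64(91)), (np.float64(0.174), np.int64(185)), (np.float64(0.176), np.int64(98)), (np.float64(0.178), np.int64(77)), (np.float64(0.18), np.int64(92)), (np.float64(0.182), np.int64(223)), (np.float64(0.184), np.int64(136)), (np.float64(0.186), np.int64(51)), (np.float64(0.188), np.int64(170)), (np.float64(0.19), np.int64(286)), (np.float64(0.208), np.int64(42)), (np.float64(0.21), np.int64(47)), (np.float64(0.212), np.int64(49)), (np.float64(0.214), np.int64(49)), (np.float64(0.216), np.int64(41)), (np.float64(0.218), np.int64(54)), (np.float64(0.22), np.int64(47)), (np.float64(0.222), np.int64(47)), (np.float64(0.224), np.int64(59)), (np.float64(0.226), np.int64(130)), (np.float64(0.228), np.int64(253))]
pawl 0.5 [417.0, 241.9, 21.3, 14.9]
lid 0.91 [356.5, 235.5, 37.0, 27.2]
```

View pics/c2.png

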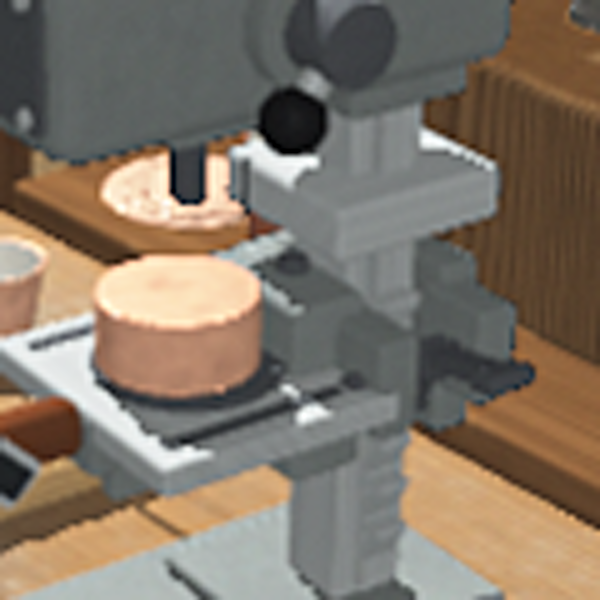

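Request:
{"method": "jog_arm", "body": {"moves": [[[1.5,0.14,0,-0.14,0,0,0],[1.5,0.21,0,-0.21,0,0,0],[1.5,0.21,0,-0.21,0,0,0],[1.5,0.14,0,-0.14,0,0,0],[1.5,0.07,0,-0.07,0,0,0],[1.5,0,0,0,0,0,0],[1.5,0,0,0,0,0,0]]]}}

```text
time: 8.0
tool_pos: [0.5383, -0.0723, 0.1433]
tool_rot: [0.018, 0.921, -0.046, 0.386]
contact_force: [9.3, 4.6, -6.3]
gripper_width: 0.224
grasp_force: 62.4
```

Request:
{"method": "jog_arm", "body": {"moves": [[[1.5,0.04,0,-0.04,0,0,0],[1.5,0.04,0,-0.04,0,0,0],[1.5,0,0,0,0,0,0],[1.5,0,0,0,0,0,0]]]}}

```text
time: 8.33
tool_pos: [0.5383, -0.0723, 0.1442]
tool_rot: [0.017, 0.921, -0.046, 0.386]
contact_force: [13.1, 4.2, -8.1]
gripper_width: 0.226
grasp_force: 61.7
```

```bash
python3 d.py
python3 - <<'E'
from h import *
f=grab_frame("scene");cv2.imwrite("pics/s3.png",f["color"])
a=f["color"][170:290,340:440];b=cv2.imread("pics/s2.png")[170:290,340:440]
cv2.imwrite("pics/c3.png",np.hstack([cv2.resize(x,(400,480),interpolation=2) for x in (b,a)]))
E
```

```text
8.3333 [-0.3729 -0.5512  2.4026  0.3828  0.5501  1.047 ] [ 0.5383 -0.0723  0.1442] [13.0968  4.193  -8.0741]
[[ 0.6984 -0.0981  0.7089]
 [-0.0711 -0.9952 -0.0676]
 [ 0.7121 -0.0032 -0.702 ]]
cm [-4.8507  0.0303 -4.9379]
cm [-4.9187  0.059   5.0637]
```

View pics/c3.png

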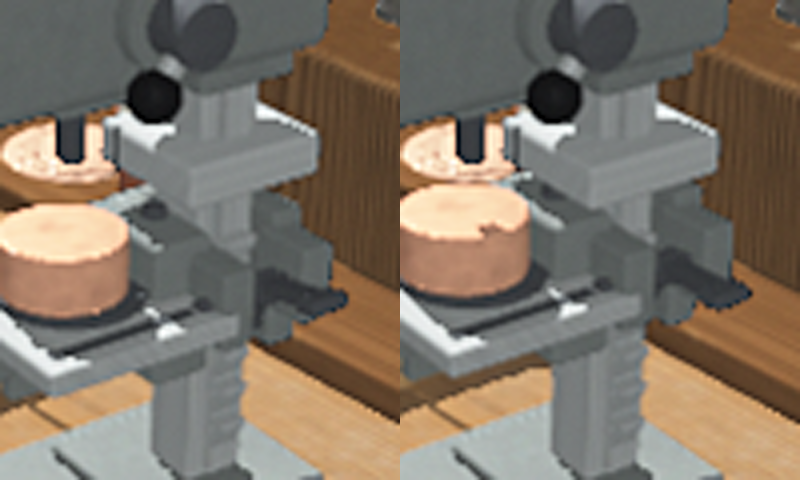

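Run:
```python
import cv2,numpy as np
o=[]
for n,r,c in (("scene0",225,345),("s2",200,345),("s3",195,345)):
    o.append(cv2.resize(cv2.imread(f"pics/{n}.png")[r:r+70,c+25:c+90],(266,286),interpolation=2))
cv2.imwrite("pics/c4.png",np.hstack(o))
```

```text
(no output)
```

View pics/c4.png

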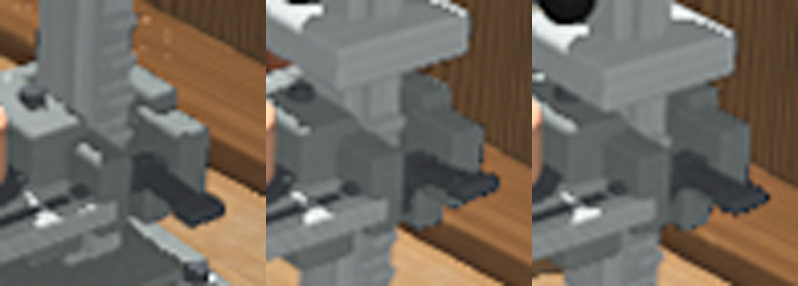

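Request:
{"method": "jog_arm", "body": {"moves": [[[1.5,0.04,0,-0.04,0,0,0],[1.5,0,0,0,0,0,0],[1.5,0,0,0,0,0,0]]]}}

```text
time: 8.63
tool_pos: [0.5383, -0.0723, 0.1447]
tool_rot: [0.017, 0.921, -0.046, 0.386]
contact_force: [13.8, 4.7, -8.9]
gripper_width: 0.223
grasp_force: 61.7
```

Run:
```python
from h import *
f=grab_frame("scene");cv2.imwrite("pics/s4.png",f["color"]);print(state()["contact_force"],state()["tool_pos"])
d=cv2.absdiff(f["color"],cv2.imread("pics/s3.png"))
o=[cv2.resize(cv2.imread(f"pics/{n}.png")[r:r+70,370:435],(260,280),interpolation=2) for n,r in (("scene0",225),("s3",195),("s4",195))]
cv2.imwrite("pics/c5.png",np.hstack(o))
```

```text
[14.72188943  3.45579943 -7.98671353] [ 0.53833294 -0.0722996   0.14475447]
```

View pics/c5.png

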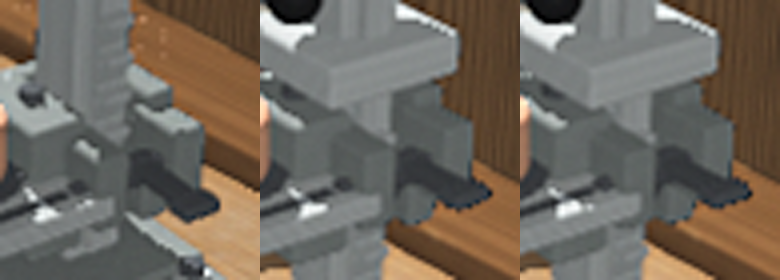

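Request:
{"method": "jog_arm", "body": {"moves": [[[1.5,-0.07,0,0.07,0,0,0],[1.5,-0.07,0,0.07,0,0,0],[1.5,-0.07,0,0.07,0,0,0],[1.5,-0.07,0,0.07,0,0,0],[1.5,-0.07,0,0.07,0,0,0],[1.5,0,0,0,0,0,0],[1.5,0,0,0,0,0,0]]]}}

```text
time: 9.27
tool_pos: [0.5383, -0.0723, 0.1398]
tool_rot: [0.018, 0.921, -0.046, 0.386]
contact_force: [11.9, 4.2, -7.3]
gripper_width: 0.227
grasp_force: 62.3
```

Rise 67.5; continue slowly.

Request:
{"method": "jog_arm", "body": {"moves": [[[1.5,-0.04,0,0.04,0,0,0],[1.5,-0.04,0,0.04,0,0,0],[1.5,-0.04,0,0.04,0,0,0],[1.5,0,0,0,0,0,0],[1.5,0,0,0,0,0,0]]]}}

```text
time: 9.68
tool_pos: [0.5384, -0.0723, 0.1386]
tool_rot: [0.018, 0.921, -0.046, 0.386]
contact_force: [4.8, 4.5, -3.0]
gripper_width: 0.223
grasp_force: 63.6
```

```bash
python3 d.py
```

```text
9.6833 [-0.3729 -0.5407  2.4063  0.3919  0.5371  1.036 ] [ 0.5384 -0.0723  0.1386] [ 4.8493  4.5371 -3.0415]
[[ 0.6985 -0.0977  0.7089]
 [-0.0706 -0.9952 -0.0675]
 [ 0.7121 -0.0029 -0.7021]]
cm [-4.4551  0.0267 -5.3338]
cm [-4.5229  0.0566  4.6678]
```

Request:
{"method": "jog_arm", "body": {"moves": [[[1.5,-0.04,0,0.04,0,0,0],[1.5,-0.03,0,0.03,0,0,0],[1.5,0,0,0,0,0,0],[1.5,0,0,0,0,0,0]]]}}

```text
time: 10.02
tool_pos: [0.5384, -0.0723, 0.1383]
tool_rot: [0.018, 0.921, -0.045, 0.386]
contact_force: [-7.7, 6.5, 5.5]
gripper_width: 0.219
grasp_force: 65.4
```

Run:
```python
from h import *
f=grab_frame("scene");cv2.imwrite("pics/s5.png",f["color"]);print(state()["contact_force"],state()["tool_pos"])
o=[cv2.resize(cv2.imread(f"pics/{n}.png")[r:r+70,370:435],(260,280),interpolation=2) for n,r in (("scene0",225),("s4",195),("s5",198))]
cv2.imwrite("pics/c6.png",np.hstack(o))
```

```text
[-6.18190645  5.56011016  5.56426606] [ 0.5384104  -0.07227509  0.13830493]
```

View pics/c6.png

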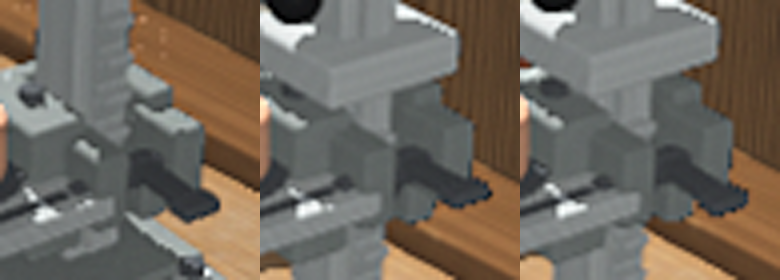

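Request:
{"method": "jog_arm", "body": {"moves": [[[3,0,0,0,0,0,0],[5,0,0,0,0,0,0],[8.5,0,0,0,0,0,0],[8.5,0,0,0,0,0,0],[8.5,0,0,0,0,0,0],[8.5,0,0,0,0,0,0],[8.5,0,0,0,0,0,0],[8.5,0,0,-0.5,0,0,0],[8.5,0,0,-1,0,0,0],[8.5,0,0,-1.5,0,0,0],[8.5,0,0,-1.5,0,0,0],[8.5,0,0,-1.5,0,0,0],[8.5,0,0,-1,0,0,0],[8.5,0,0,-0.5,0,0,0],[8.5,0,0,0,0,0,0]]]}}

```text
time: 11.32
tool_pos: [0.4854, -0.0682, 0.1926]
tool_rot: [0.019, 0.921, -0.045, 0.387]
contact_force: [-0.5, -0.2, 0.7]
gripper_width: 1.002
grasp_force: 0.0
```

Run:
```python
from h import *
np.set_printoptions(precision=4,suppress=True)
f=grab_frame("scene")
for n in (f,dict(np.load("/tmp/scene.npz"))):
    P,u,v=pts(n); B=(P[:,0]>.55)&(P[:,0]<.66)&(P[:,1]>-.13)&(P[:,1]<-.04)&(cv2.cvtColor(n["color"],cv2.COLOR_BGR2HSV)[v,u,1]>70)&(P[:,2]<.21)&(P[:,2]>.12)
    print(B.sum(),np.percentile(P[B,2],90))
    C=(P[:,0]>.64)&(P[:,0]<.72)&(P[:,1]>-.14)&(P[:,1]<-.06)&(P[:,2]>.222)&(P[:,2]<.235); print("collar top",np.median(P[C,2]))
print(state()["contact_force"],state()["tool_pos"])
o=[cv2.resize(f["color"][130:350,250:450],(500,550),interpolation=2),cv2.resize(f["color"][198:268,370:435],(260,280),interpolation=2)]
c=np.zeros((550,760,3),np.uint8);c[:,:500]=o[0];c[:280,500:]=o[1];cv2.imwrite("pics/c7.png",c)
```

```text
720 0.19663330914281618
collar top 0.22825569952337657
420 0.13148772773719836
collar top 0.228125447592015
[ 0.4382 -0.3335 -0.3124] [ 0.4854 -0.0681  0.1916]
```

View pics/c7.png

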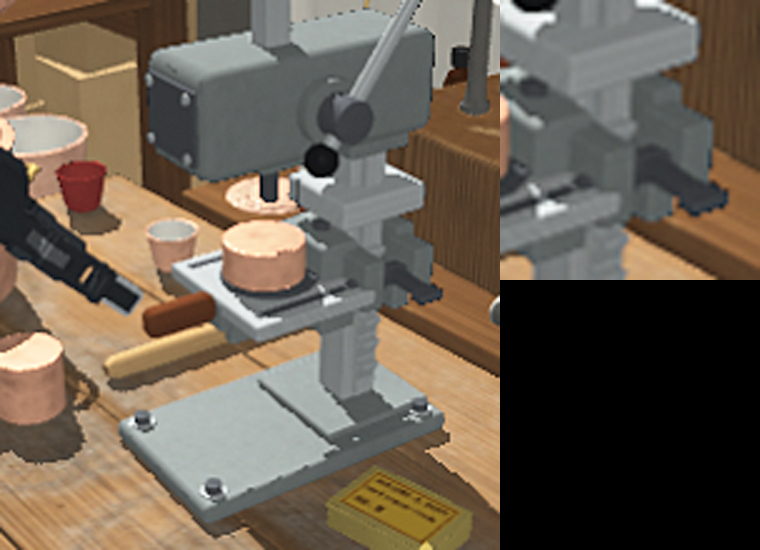

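The gripper is clear of the bar. The table stands about 65–66 mm up on its pawl, the collar hasn't moved and the lid is upright in the middle.

```bash
python3 -c "
from plant import *
print(job_done())"
```

```text
the job is handed in; nothing more can be done
None
```

The job is handed in, with no verdict returned: the table rests on its pawl in the third notch (about 66 mm up, roughly 8–9 mm short of the collar), the lid is upright in the middle, the collar is where it was, and the gripper is clear; I saw no sign that the tin, hammer or caddy moved, but did not measure them again.

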